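# Bolt the heat press's slide-out table home

## Task

Push the heat press's slide-out lower table fully home by its black handle, then press the red spring catch down with one fingertip and, while it is held down, use the other finger to push the bolt across by its upright tab until it is fully home in the table. Then take the hand away so that the catch springs back up and locks the bolt. Only push and press: pick nothing up, leave the coaster lying on the table's pad and everything else where it stands.

Things in the scene. Friction and masses are not known exactly. Their poses are not given: they have to be found in the camera images.
- press: turquoise swing-away heat press, fixed; chassis 340 mm deep, 480 mm wide, its deck 55 mm above the work surface; the heating head is swung aside over its left (underside 140 mm up). Origin on the work surface under the chassis, midway in its depth; x points into the press, away from its front, y to the left seen from the front, z up. All its parts below share these axes; the press stands at a small yaw
- bed (a joint): how far the slide-out lower table (platen with an orange pad, 230 x 300 mm, pad top 110 mm above the work surface) stands out of the press towards -x, in m: 0 = fully home on its stop; it starts 0.025 to 0.055 out. It slides with about 5 N of friction and stays where it is left
- bed_handle (a point): black arched handle on the slide-out table's front rim: round bar 18 mm thick, 110 mm long (along y), axis 40 mm and top 49 mm above this point, legs at both ends. Point: middle of the handle's foot, 102 mm above the work surface; free room in front of it (-x)
- bolt (a joint): how far the bolt is slid along the press's +y, into the table, in m: 0 = drawn, 0.032 = end stop, fully home. Friction about 3 N, up to 6 N with the catch rubbing on it
- keeper (a point): middle of the hole's mouth in the steel plate at the slide-out table's right side, marked yellow above, that the bolt enters; it moves with the table and stands before the bolt (4 mm play) only when the table is home, else the plate stops the bolt after 6 mm
- bolt_tab (a point): upright chrome tab with black faces on the bolt's tail, right of the table, by which the bolt is pushed: 30 mm (x) by 8 mm (y), 40 mm tall. Point: middle of its foot, 83 mm above the work surface. Push its -y (right) face; beside that face there is free room down to 75 mm above the work surface
- catch (a joint): angle of the spring catch, a rocker whose pawl locks the bolt, in rad: 0 = up, pawl in a notch (bolt has 2 mm play); above 0.16 the pawl is clear; 0.30 = stop. Pressing the plate's middle takes 3.5 N at first, 7 N at the stop. Once the bolt has left its notch the pawl rides on it (about 0.15); with the bolt fully home and the plate let go it drops into a second notch (0)
- catch_plate (a point): red ribbed plate of the catch, pressed down: 36 mm (x) by 55 mm (y). Point: middle of its top, 99 mm above the work surface when up; it sinks 5.5 mm to free the bolt, 10 mm to the stop. At the start it lies 60 mm in front (-x) and 2.5 mm left (+y) of the tab's middle, so one finger can stand on it, the other at the tab's -y side; both may move along y together
- catch_shaft (a point): the rocker's shaft, 8 mm thick, along y between the red plate and the bolt, 35 mm behind (+x) and 6 mm below the middle of the red plate; this is its point level with the pawl. The chrome cheeks that carry it reach 99 mm above the work surface
- coaster: white glazed coaster blank, 95 x 95 x 7 mm, lying on the bed's orange silicone pad (it rides along with the bed); origin at the centre of its underside
- tape_roll: amber roll of heat tape, 60 mm across, 19 mm high, lying on the chassis behind the bolt unit; origin at the centre of its underside
- tumbler: white tumbler with a clear lid, 84 mm across, 130 mm high, standing on the table; origin at the centre of its foot
- mug: white mug, 82 mm across plus its handle, 95 mm high, standing on the table; origin at the centre of its foot
- spray: blue bottle with a white cap, 54 mm across, 140 mm high, standing on the table; origin at the centre of its foot
- squeegee: flat teal squeegee, 85 x 100 x 10 mm, lying on the table between robot and press; origin at the centre of its underside
- lint_brush: hand brush lying on the table, about 200 mm long; origin near its middle

How it is judged:
On the way, in this order (a step that is already met when the one before it is completed fails the run):
1. the slide-out table is pushed home, the bolt still drawn (value of joint bed below 0.003 m and value of joint bolt below 0.004 m), for 0.1 s.
2. the bolt is on its way, pushed by one finger while the other holds the catch down (value of joint bolt above 0.004 m and value of joint catch above 0.12 rad and contact force between the fingers and catch above 0.5 N and contact force between the fingers and bolt above 0.5 N), for 0.05 s.
At the end, for the whole second after the job is handed in: the slide-out table is home (within 3 mm), the bolt is fully across (within 3.5 mm of its end stop), and the catch has sprung back up (less than 0.05 rad) so that it locks the bolt (value of joint bed below 0.003 m and value of joint bolt above 0.0285 m and value of joint catch below 0.05 rad); the robot touches nothing.
It fails at once if the tape roll is lifted, tipped or shifted by more than 30 mm (distance of tape_roll from where it was at the start of the episode above 0.03 m or angle between tape_roll's own z axis and vertical above 0.35 rad).
It fails at once if the tumbler, mug or bottle is lifted, tipped or shifted by more than 30 mm (distance of any of tumbler, mug, spray from where it was at the start of the episode above 0.03 m or angle between any of tumbler, mug, spray's own z axis and vertical above 0.35 rad).
It fails at once if the squeegee or the brush is lifted, tipped or shifted by more than 30 mm (distance of any of squeegee, lint_brush from where it was at the start of the episode above 0.03 m or angle between squeegee's own z axis and vertical above 0.35 rad).
It fails at once if the coaster is lifted, tipped or slid about on the bed (distance of coaster from where it was at the start of the episode above 0.09 m or z of coaster in the frame of press above 0.125 m or z of coaster in the frame of press below 0.1 m or angle between coaster's own z axis and vertical above 0.2 rad).
It also fails if it takes over 43 s, if anything falls off the work surface, if the arm or the gripper's body presses on something with over 40 N, if the wrist force passes 120 N, or if a joint passes its speed limit or range.

## Robot

A 6-joint arm with a two-finger parallel gripper is mounted at the origin on the work surface. World frame = base frame: x ahead of the robot, y to its left, z up, the work surface at z = 0. Lengths are in m, angles in rad, forces in N, time in s.
With the tool pointing down it reaches from about 0.425 to 0.95 m from the base axis. Payload 14.7 kg.
Tool frame: the origin (TCP) lies at the very end of the fingers, on their centre line; the grasp point (between the pads) lies 19 mm behind it; z points along the fingers, y is the line along which they close (so a half turn about z gives the same grasp; the last joint's range is limited). The gripper opens to 85 mm and grips with 20 to 120 N. Pads are 22 mm wide; open, the fingers measure 114 mm over their backs; the gripper's body (76 mm by 85 mm) begins 54 mm behind the grasp point. The pads swing forward as they close: fully open they stand 13 mm farther back than shut.
Start: joints at [1.124, 0.48, 1.596, -0, 1.065, -0.047], TCP at [0.253, 0.599, 0.231] pointing down, gripper open.
Joint ranges: [-2.75, 2.75], [-0.82, 2.05], [0.23, 2.67], [-1.56, 4.7], [0.09, 2.69], [-2.92, 2.92]. Speed limits (rad/s): [1.89, 1.89, 2.39, 3.01, 3.01, 3.01].

## Interface

Orientations are given as a unit quaternion [x, y, z, w].
In Python, from rig import manip gives the robot as it stands.
- The arm moves only by the tool step_arm, never from a script. Its argument "increments" is a list of rows, each a list of 3 entries, a list of its own where there are three numbers: the shift along the tool's x, y, z in cm, then the turn about the tool's z in degrees, then the finger opening in cm, from 0 to 8.54. A call has 1 to 12 rows; each row shifts and turns the commanded pose from where the row before left it, along the tool's axes as they then stand; what a row does not reach is not made up. A row lasts 1/10 s, in which the tool goes at most 50 mm and 8.59 degrees, less where a joint would pass 70% of its speed; a pose out of reach is approached as far as the arm can. A call is refused whole if a number of a shift passes 5 or a number of a turn 8.59, either way. A call with a gripper value outside its range is refused whole. The fingers move at their own pace and stop on an object; "force" is the grip in N (left out, the last holds). Time passes only in rows, so rows that do not move let the fingers close. It gives the time, the measured TCP pose, the force, the opening and the grip force at its end, in the units of the state.
- manip.sense(): the state, without advancing time (a new reading comes with each control period).
- manip.get_image(name): name is "side" or "top" or "wrist"; returns the picture (400x640x3 uint8, red, green, blue); there is no depth.
- manip.get_calibration(name): a dict with "camera_matrix" (3x3 intrinsics, pixels), "pose" (4x4, takes a point from camera to world coordinates). Camera axes: x right, y down, z forward; pixel columns grow to the right and rows downward; lengths in m; the calibration is good to about 2 mm. A picture is of the moment at which its call begins: read the wrist's pose just before it. get_calibration takes no time and is no camera call; for the wrist camera it gives the pose at the moment of the call.
- manip.hand_in(): hands the job in; it is judged then, once.
The state is a dict: "t": time; "qpos": joint angles; "qvel": joint speeds; "joint_torque": joint torques, N m; "eef_pos": TCP position; "ee_rot": TCP orientation; "force": force on the tool from outside, world axes, zero at the start; "ft_torque": the same for the moment, N m; "grip_width": finger opening in m; "grasp_force": force on a finger pad.
Only numpy, scipy, OpenCV 4.12 (cv2) and the standard library are available. Lean on these libraries where they do the work, as an engineer would, in place of code of your own. Each camera call takes 0.05 s, during which the arm holds its last target. There are 200 camera calls.

## Working session

There is one attempt and no reset: what is moved stays moved. The work goes in short steps, Python scripts to look and compute and a tool call to move; the robot and the scene stay as the last step left them, time stands still between calls to the robot, and variables do not carry over. Pictures are saved under pics/ and viewed, at most 10 in all, crops included, and the job is handed in when it is done.

Besides the shell and the picture viewer there is one more tool, called after "Emit:" as name(argument=value, ...) on one line, values as JSON. step_arm: Moves the arm, as the interface text tells. Its arguments: {"type":"object","properties":{"increments":{"type":"array","items":{"type":"array"}},"force":{"type":"number"}},"required":["increments"]}

```bash
mkdir -p pics; ls
python3 - <<'E'
from rig import manip
import cv2
s=manip.sense();print({k:s[k] for k in('t','eef_pos','ee_rot','force','grip_width')})
for n in('top','side'):
    im=manip.get_image(n);c=manip.get_calibration(n);print(n,c['camera_matrix'],c['pose'])
    cv2.imwrite(f'pics/{n}0.png',im[:,:,::-1])
E
```

```text
pics
{'t': 0.0, 'eef_pos': array([0.25277785, 0.59838279, 0.2306791 ]), 'ee_rot': array([ 1.98566284e-01,  9.80087270e-01, -5.92061741e-04, -1.53183663e-04]), 'force': array([ 0.77187911, -0.96431707,  0.18397462]), 'grip_width': 0.08533381408747322}
top [[520.2332826    0.         317.70063128]
 [  0.         520.2332826  199.32298344]
 [  0.           0.           1.        ]] [[-0.01834097 -0.99668068  0.07931729  0.43801902]
 [-0.9997673   0.01918301  0.00986714 -0.08255951]
 [-0.01135593 -0.07911786 -0.99680059  1.44229984]
 [ 0.          0.          0.          1.        ]]
side [[398.94746259   0.         327.74946132]
 [  0.         398.94746259 196.75935446]
 [  0.           0.           1.        ]] [[ 0.9830774  -0.10264935  0.15172979  0.32082797]
 [-0.18287494 -0.59851648  0.77995819 -1.03287349]
 [ 0.01075058 -0.79450685 -0.60716003  0.82990588]
 [ 0.          0.          0.          1.        ]]
```

View pics/top0.png

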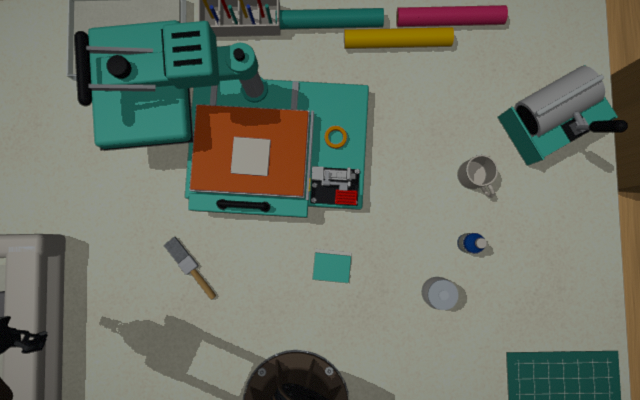

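View pics/side0.png

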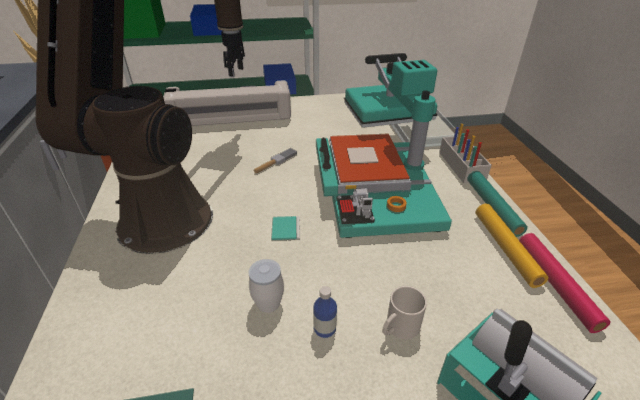

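The top view shows the handle at about (243,205), the red plate at (346,198), the bolt unit around (335,180) and the orange pad at (250,150). In the side view the bolt unit is at about (357,207).

```bash
cat > h.py <<'E'
import numpy as np,cv2
from rig import manip
def ray(n,px,z,c=None):
    c=c or manip.get_calibration(n);P=c['pose'];d=P[:3,:3]@np.linalg.inv(c['camera_matrix'])@[px[0],px[1],1.]
    o=P[:3,3];return o+d*(z-o[2])/d[2]
def proj(n,p,c=None):
    c=c or manip.get_calibration(n);P=c['pose'];q=c['camera_matrix']@(P[:3,:3].T@(np.array(p)-P[:3,3]));return q[:2]/q[2]
def big(m):
    cs,_=cv2.findContours(m.astype(np.uint8),cv2.RETR_EXTERNAL,cv2.CHAIN_APPROX_NONE);return max(cs,key=cv2.contourArea)
E
python3 - <<'E'
from h import *
im=cv2.imread('pics/top0.png');hsv=cv2.cvtColor(im,cv2.COLOR_BGR2HSV);H,S,V=cv2.split(hsv)
def sub(m,x0,x1,y0,y1):
    k=np.zeros_like(m);k[y0:y1,x0:x1]=m[y0:y1,x0:x1];return k
def rect(n,m,z):
    r=cv2.minAreaRect(np.float32([ray('top',p[0],z)[:2] for p in big(m)]));b=cv2.boxPoints(r);print(n,r);print(b.round(4).tolist())
rect('pad',sub((H<14)&(S>180)&(V>100),180,320,95,205),.11)
rect('red',sub(((H<5)|(H>175))&(S>180)&(V>100),325,365,180,212),.099)
rect('handle',sub((V<60),205,285,190,220),.142)
# chassis body for yaw
rect('chassis',sub((H>80)&(H<95)&(S>120),180,380,70,225),.055)
cv2.imwrite('pics/zt.png',cv2.resize(im[140:220,180:380],None,fx=4,fy=4,interpolation=cv2.INTER_CUBIC))
im=cv2.imread('pics/side0.png');cv2.imwrite('pics/zs.png',cv2.resize(im[125:240,310:450],None,fx=5,fy=5,interpolation=cv2.INTER_CUBIC))
E
```

```text
pad ((0.6768714189529419, 0.10598379373550415), (0.290047287940979, 0.22025799751281738), 85.51822662353516)
[[0.5557000041007996, -0.029999999329447746], [0.7753000259399414, -0.047200001776218414], [0.7979999780654907, 0.24199999868869781], [0.5784000158309937, 0.25920000672340393]]
red ((0.5495876669883728, -0.14122065901756287), (0.05400463938713074, 0.03416263684630394), 85.68971252441406)
[[0.5304999947547913, -0.16689999401569366], [0.5645999908447266, -0.16940000653266907], [0.5687000155448914, -0.11559999734163284], [0.534600019454956, -0.11299999803304672]]
handle ((0.5308873057365417, 0.11807843297719955), (0.13176298141479492, 0.025242963805794716), 86.18656158447266)
[[0.5138999819755554, 0.053199999034404755], [0.5390999913215637, 0.051500000059604645], [0.5479000210762024, 0.18299999833106995], [0.5227000117301941, 0.18469999730587006]]
chassis ((0.6928566098213196, 0.03984968364238739), (0.47536540031433105, 0.3671259880065918), 85.56385040283203)
[[0.49149999022483826, -0.18289999663829803], [0.8575000166893005, -0.21130000054836273], [0.8942999839782715, 0.26260000467300415], [0.5281999707221985, 0.29100000858306885]]
```

View pics/zt.png

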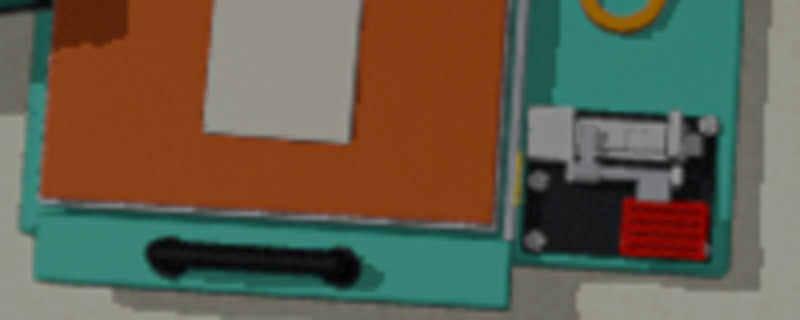

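View pics/zs.png

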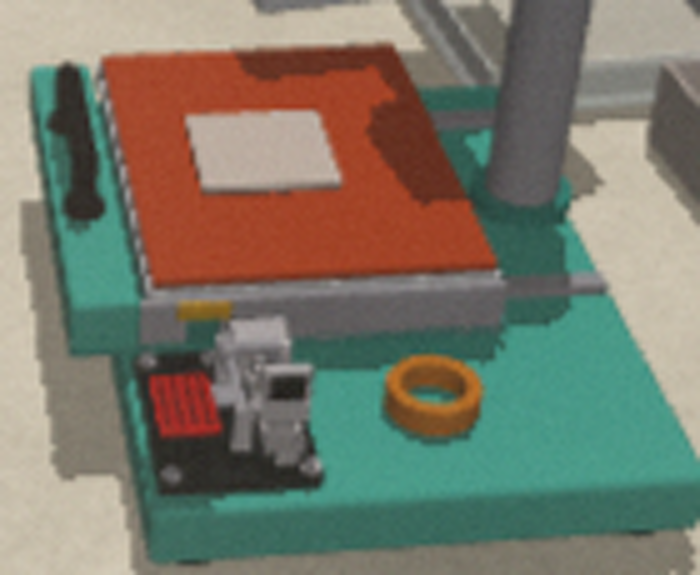

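Emit:
step_arm(increments=[[[0,0,0],7.95,0],[[0,0,0],7.95,0],[[0,0,0],7.95,0],[[0,0,0],7.95,0],[[0,0,0],7.95,0],[[0,0,0],7.95,0],[[0,0,0],7.95,0],[[0,0,0],7.95,0],[[0,0,0],7.95,0],[[0,0,0],0,0]])

```text
t: 1.1
eef_pos: [0.2529, 0.5985, 0.231]
ee_rot: [0.735, 0.678, -0.0, 0.0]
force: [0.3, -0.2, 0.1]
grip_width: -0.0003
grasp_force: 0.0
```

Emit:
step_arm(increments=[[[-2,1.2,0],0,0],[[-4.2,2.4,0],0,0],[[-4.2,2.4,0],0,0],[[-4.2,2.4,0],0,0],[[-4.2,2.4,0],0,0],[[-4.2,2.4,0],0,0],[[-4.2,2.4,0],0,0],[[-4.2,2.4,0],0,0],[[-4.2,2.4,0],0,0],[[-4.2,2.4,0],0,0],[[-4,2.4,0],0,0],[[-2,1.5,0],0,0]])

```text
t: 2.3
eef_pos: [0.4845, 0.1184, 0.2314]
ee_rot: [0.733, 0.68, -0.0, 0.0]
force: [0.1, 1.1, 0.3]
grip_width: -0.0
grasp_force: 0.0
```

```bash
cat >> h.py <<'E'
from scipy.spatial.transform import Rotation as R
def st(*targets):
    s=manip.sense();r=R.from_quat(s['ee_rot']);ty=r.as_matrix()[:,1];p=s['eef_pos']
    print('t',round(s['t'],2),p.round(4),'tooly deg',np.degrees(np.arctan2(ty[1],ty[0])).round(2),'F',s['force'].round(1),'g',round(s['grip_width'],4))
    for q in targets: print(' to',q,'tool cm',(100*r.inv().apply(np.array(q)-p)).round(2))
E
python3 - <<'E'
from h import *
st((.486,.1215,.118))
c=manip.get_calibration('wrist');im=manip.get_image('wrist');cv2.imwrite('pics/w1.png',im[:,:,::-1]);print(c)
E
```

```text
t 2.3 [0.4845 0.1184 0.2314] tooly deg -4.27 F [0.1 1.1 0.3] g -0.0
 to (0.486, 0.1215, 0.118) tool cm [ 0.33  0.12 11.34]
{'camera_matrix': array([[282.82646526,   0.        , 321.03963232],
       [  0.        , 282.82646526, 199.30437696],
       [  0.        ,   0.        ,   1.        ]]), 'pose': array([[ 9.97177773e-01, -7.17003822e-02, -2.22608172e-02,
         4.89628618e-01],
       [-7.50747010e-02, -9.50228907e-01, -3.02371979e-01,
         1.96218858e-01],
       [ 5.27314536e-04,  3.03189841e-01, -9.52930030e-01,
         3.73201640e-01],
       [ 0.00000000e+00,  0.00000000e+00,  0.00000000e+00,
         1.00000000e+00]])}
```

Emit:
step_arm(increments=[[[0.3,0,2.5],0,0],[[0,0,3.5],0,0],[[0,0,3.5],0,0],[[0,0,1.8],0,0],[[0,0.8,0],0,0],[[0,0.8,0],0,0],[[0,0.8,0],0,0],[[0,0.8,0],0,0],[[0,0.8,0],0,0]])

```text
t: 3.25
eef_pos: [0.5242, 0.1214, 0.1194]
ee_rot: [0.734, 0.679, 0.0, -0.0]
force: [-6.5, 2.9, 4.8]
grip_width: -0.0001
grasp_force: 3.5
```

Emit:
step_arm(increments=[[[0,0.5,0],0,0],[[0,0.5,0],0,0]])

```text
t: 3.45
eef_pos: [0.5342, 0.1206, 0.1194]
ee_rot: [0.734, 0.679, 0.0, -0.0]
force: [-6.3, 2.8, 4.4]
grip_width: -0.0004
grasp_force: 3.2
```

Emit:
step_arm(increments=[[[0,0.4,0],0,0],[[0,0.4,0],0,0]])

```text
t: 3.65
eef_pos: [0.5421, 0.12, 0.1194]
ee_rot: [0.734, 0.679, 0.0, -0.0]
force: [-6.8, 2.4, 3.0]
grip_width: 0.0001
grasp_force: 3.0
```

Emit:
step_arm(increments=[[[0,0.4,0],0,0],[[0,0.3,0],0,0]])

```text
t: 3.85
eef_pos: [0.5436, 0.1196, 0.1188]
ee_rot: [0.734, 0.679, -0.004, -0.003]
force: [-47.3, 12.0, 36.6]
grip_width: 0.0001
grasp_force: 24.8
```

Emit:
step_arm(increments=[[[0,0.3,0],0,0],[[0,0.2,0],0,0]])

```text
t: 4.05
eef_pos: [0.5438, 0.1195, 0.1187]
ee_rot: [0.734, 0.679, -0.007, -0.006]
force: [-70.7, 18.3, 57.8]
grip_width: 0.0001
grasp_force: 37.6
```

Emit:
step_arm(increments=[[[0,-1.5,0],0,0],[[0,-1.5,0],0,0],[[0,0,-3.5],0,0],[[0,0,-4],0,0],[[0,0,-2.5],0,0],[[0,0,0],0,0]])

```text
t: 4.65
eef_pos: [0.5267, 0.1217, 0.2232]
ee_rot: [0.734, 0.679, 0.003, 0.002]
force: [0.4, -0.4, 0.9]
grip_width: 0.0001
grasp_force: 0.0
```

Run:
```python
from h import *
st((.5778,-.165,.2))
c=manip.get_calibration('top');im=manip.get_image('top')[:,:,::-1].copy()
cv2.imwrite('pics/top1.png',im)
a=cv2.imread('pics/top0.png')
H,S,V=cv2.split(cv2.cvtColor(im,cv2.COLOR_BGR2HSV))
m=((H<14)&(S>180)&(V>80)).astype(np.uint8);m[:90]=0;m[205:]=0;m[:,:180]=0;m[:,313:]=0
print(cv2.minAreaRect(np.float32([ray('top',p[0],.11)[:2] for p in big(m)])))
```

```text
t 4.65 [0.5267 0.1217 0.2232] tooly deg -4.42 F [ 0.4 -0.4  0.9] g 0.0001
 to (0.5778, -0.165, 0.2) tool cm [-28.19   7.29   2.32]
((0.7094171047210693, 0.10340648889541626), (0.2900541424751282, 0.22043579816818237), 85.4947738647461)
```

Emit:
step_arm(increments=[[[-2,0.5,0],0,4.6],[[-4,1,0],0,4.6],[[-4.4,1.2,0.4],0,4.6],[[-4.4,1.2,0.4],0,4.6],[[-4.4,1.2,0.5],0,4.6],[[-4.4,1.2,0.5],0,4.6],[[-3,0.7,0.5],0,4.6],[[-1.6,0.3,0],0,4.6],[[0,0,0],0,4.6]])

```text
t: 5.6
eef_pos: [0.5745, -0.1673, 0.1947]
ee_rot: [0.735, 0.678, -0.0, -0.0]
force: [-1.0, -0.0, -0.1]
grip_width: 0.0462
grasp_force: 0.0
```

Run:
```python
from h import *
st((.5778,-.165,.2))
c=manip.get_calibration('wrist');im=manip.get_image('wrist')[:,:,::-1].copy()
H,S,V=cv2.split(cv2.cvtColor(im,cv2.COLOR_BGR2HSV))
m=((H<5)|(H>175))&(S>180)&(V>80)
r=cv2.minAreaRect(np.float32([ray('wrist',p[0],.099,c)[:2] for p in big(m)]));print(r)
for q in [(.5496,-.1412,.099),(.6092,-.1484,.123),(.6092,-.1484,.083)]: print(proj('wrist',q,c))
cv2.imwrite('pics/w2.png',im);import pickle;pickle.dump(c,open('c2.pkl','wb'))
```

```text
t 5.6 [ 0.5745 -0.1673  0.1947] tooly deg -4.57 F [-1.  -0.  -0.1] g 0.0462
 to (0.5778, -0.165, 0.2) tool cm [ 0.26  0.31 -0.53]
((0.5507104396820068, -0.14050814509391785), (0.053381141275167465, 0.034773148596286774), 85.47152709960938)
[290.49264335 175.40619107]
[364.30668307 185.25466183]
[357.94877807 174.08561744]
```

View pics/w2.png

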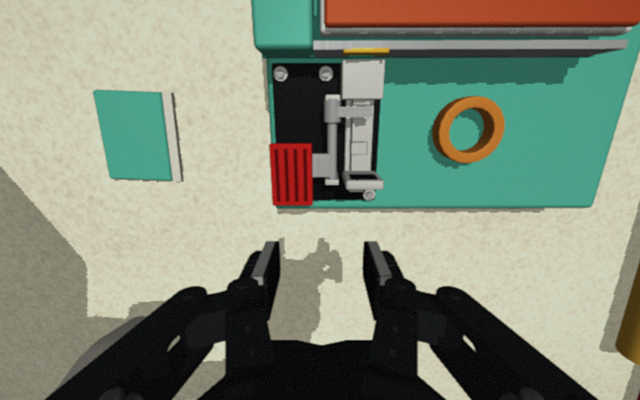

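Emit:
step_arm(increments=[[[0.27,0.36,0],0,4.6],[[0,0,3],0,4.6],[[0,0,3.5],0,4.6],[[0,0,2],0,4.6],[[0,0,0],0,4.6]])

```text
t: 6.15
eef_pos: [0.5771, -0.1611, 0.1081]
ee_rot: [0.733, 0.68, -0.001, -0.002]
force: [-0.1, -0.2, 0.0]
grip_width: 0.0458
grasp_force: 0.0
```

Run:
```python
from h import *
st((.5784,-.1647,.1))
c=manip.get_calibration('wrist');im=manip.get_image('wrist')[:,:,::-1].copy()
cv2.imwrite('pics/w3.png',im)
for q in [(.5502,-.141,.099),(.6098,-.1482,.123),(.6098,-.1482,.083)]: print(proj('wrist',q,c))
```

```text
t 6.15 [ 0.5771 -0.1611  0.1081] tooly deg -4.35 F [-0.1 -0.2  0. ] g 0.0458
 to (0.5784, -0.1647, 0.1) tool cm [-0.35  0.17  0.81]
[272.89558364 219.29445124]
[386.31580705 242.30671796]
[372.56685698 213.9125272 ]
```

View pics/w3.png

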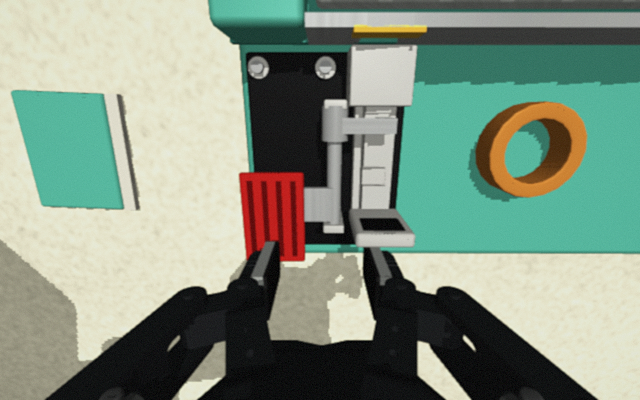

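Emit:
step_arm(increments=[[[-0.35,0.1,0],0,4.6],[[0,0,0.5],0,4.6],[[0,0,0.4],0,4.6],[[0,0,0],0,4.6]])

```text
t: 6.6
eef_pos: [0.5789, -0.1667, 0.1012]
ee_rot: [0.734, 0.679, -0.0, -0.0]
force: [-0.4, 0.4, 0.0]
grip_width: 0.0461
grasp_force: 0.0
```

Emit:
step_arm(increments=[[[0,0,0.3],0,4.6],[[0,0,0],0,4.6]])

```text
t: 6.8
eef_pos: [0.5789, -0.1667, 0.0981]
ee_rot: [0.734, 0.679, -0.0, -0.0]
force: [0.6, 0.6, 0.8]
grip_width: 0.0462
grasp_force: 0.0
```

Emit:
step_arm(increments=[[[0,0,0.3],0,4.6],[[0,0,0],0,4.6]])

```text
t: 7.0
eef_pos: [0.579, -0.1668, 0.0952]
ee_rot: [0.734, 0.679, -0.0, -0.0]
force: [-0.5, -1.5, 5.4]
grip_width: 0.0457
grasp_force: 2.3
```

Emit:
step_arm(increments=[[[0,0,0.3],0,4.6],[[0,0,0],0,4.6]])

```text
t: 7.2
eef_pos: [0.5788, -0.1668, 0.0922]
ee_rot: [0.734, 0.679, -0.0, -0.0]
force: [-1.0, -1.3, 6.1]
grip_width: 0.046
grasp_force: 3.1
```

Emit:
step_arm(increments=[[[0,0,0.25],0,4.6],[[0,0,0],0,4.6]])

```text
t: 7.4
eef_pos: [0.5788, -0.1667, 0.0898]
ee_rot: [0.734, 0.679, -0.0, -0.0]
force: [-2.9, -0.7, 7.2]
grip_width: 0.046
grasp_force: 3.7
```

Emit:
step_arm(increments=[[[0.2,0,0.05],0,4.6],[[0.2,0,0],0,4.6],[[0.2,0,0],0,4.6],[[0.2,0,0],0,4.6]])

```text
t: 7.8
eef_pos: [0.5799, -0.1594, 0.0897]
ee_rot: [0.734, 0.679, -0.0, 0.001]
force: [-2.3, -7.7, 7.2]
grip_width: 0.0456
grasp_force: 5.1
```

Emit:
step_arm(increments=[[[0.2,0,0],0,4.6],[[0.2,0,0],0,4.6],[[0.2,0,0],0,4.6]])

```text
t: 8.1
eef_pos: [0.5804, -0.1535, 0.0897]
ee_rot: [0.734, 0.679, -0.0, 0.001]
force: [-2.7, -6.9, 7.1]
grip_width: 0.046
grasp_force: 5.1
```

Emit:
step_arm(increments=[[[0.25,0,0],0,4.6],[[0.25,0,0],0,4.6],[[0.25,0,0],0,4.6],[[0.25,0,0],0,4.6],[[0.25,0,0],0,4.6],[[0.25,0,0],0,4.6]])

```text
t: 8.7
eef_pos: [0.5815, -0.1385, 0.0897]
ee_rot: [0.734, 0.679, -0.0, 0.001]
force: [-4.0, -5.9, 7.3]
grip_width: 0.0458
grasp_force: 5.1
```

Emit:
step_arm(increments=[[[0.2,0,0],0,4.6],[[0.2,0,0],0,4.6]])

```text
t: 8.9
eef_pos: [0.5818, -0.1345, 0.0898]
ee_rot: [0.734, 0.679, -0.0, 0.001]
force: [-3.3, -7.2, 7.2]
grip_width: 0.0458
grasp_force: 5.1
```

Emit:
step_arm(increments=[[[0.2,0,0],0,4.6],[[0.2,0,0],0,4.6]])

```text
t: 9.1
eef_pos: [0.5821, -0.1306, 0.0897]
ee_rot: [0.734, 0.679, -0.0, 0.001]
force: [-3.2, -7.6, 7.1]
grip_width: 0.0462
grasp_force: 5.1
```

Emit:
step_arm(increments=[[[0.2,0,0],0,4.6],[[0.1,0,0],0,4.6]])

```text
t: 9.3
eef_pos: [0.5823, -0.1293, 0.0899]
ee_rot: [0.734, 0.679, -0.001, 0.001]
force: [-8.5, -32.1, 8.8]
grip_width: 0.0459
grasp_force: 18.1
```

Emit:
step_arm(increments=[[[0.1,0,0],0,4.6],[[0.1,0,0],0,4.6]])

```text
t: 9.5
eef_pos: [0.5824, -0.1289, 0.09]
ee_rot: [0.734, 0.679, -0.001, 0.002]
force: [-12.4, -50.0, 10.4]
grip_width: 0.0463
grasp_force: 26.3
```

Emit:
step_arm(increments=[[[-0.5,0,0],0,4.6],[[-0.1,0,0],0,4.6],[[0,0,-1],0,4.6],[[0,0,-3],0,4.6],[[0,0,-4],0,4.6],[[-3,0,-2],0,4.6],[[-3,0,0],0,4.6],[[0,0,0],0,4.6]])

```text
t: 10.3
eef_pos: [0.5776, -0.1935, 0.1908]
ee_rot: [0.735, 0.678, 0.0, 0.001]
force: [-0.8, 1.0, -0.1]
grip_width: 0.046
grasp_force: 0.0
```

Run:
```python
from h import *
st()
c=manip.get_calibration('wrist');im=manip.get_image('wrist')[:,:,::-1].copy()
H,S,V=cv2.split(cv2.cvtColor(im,cv2.COLOR_BGR2HSV))
m=((H<5)|(H>175))&(S>180)&(V>80)
print(cv2.minAreaRect(np.float32([ray('wrist',p[0],.099,c)[:2] for p in big(m)])))
t=np.array([.6098,-.1482,.123])+.032*np.array([.0785,.997,0])
print(proj('wrist',t,c))
cv2.imwrite('pics/w4.png',im)
```

```text
t 10.3 [ 0.5776 -0.1935  0.1908] tooly deg -4.55 F [-0.8  1.  -0.1] g 0.046
((0.5507345199584961, -0.14076745510101318), (0.054018691182136536, 0.03484036773443222), 85.41275024414062)
[362.07750729 106.67884529]
```

View pics/w4.png

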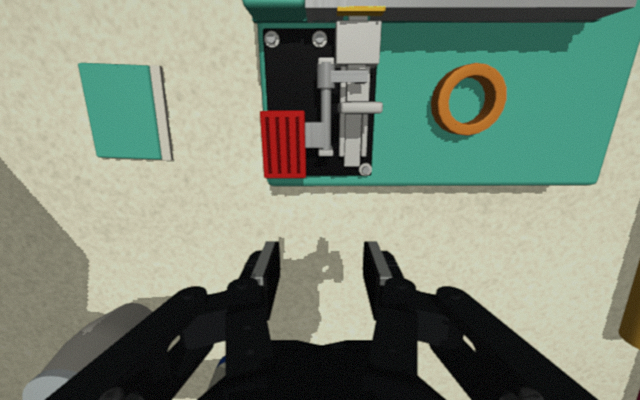

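The tab sits at (362,107), exactly where it should be with the bolt fully home. The bolt is in the plate at (360,18), and the red plate at (284,144) is back at its starting height and size.

```bash
python3 -c "
from rig import manip;print(manip.hand_in())"
```

```text
the job is handed in; nothing more can be done
None
```

I handed the job in at about 10 s: the table is home on its stop, the bolt went across to its end stop, and in the last wrist picture the catch is back up; the hand-in gave no verdict.

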